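# Fit the lamp module on the packing bench's status light

## Robot

A 6-joint arm with a two-finger parallel gripper is mounted at the origin on the work surface. World frame = base frame: x ahead of the robot, y to its left, z up, the work surface at z = 0. Lengths are in m, angles in rad, forces in N, time in s.
With the tool pointing down it reaches from about 0.35 to 0.975 m from the base axis. Payload 7.1 kg.
Tool frame: the origin (TCP) lies midway between the tips of the shut fingers; the grasp point (between the pads) lies 19 mm behind it; z points along the fingers, x is the direction in which the jaws open and shut, and the axes are right-handed (so a half turn about z gives the same grasp; the last joint's range is limited). The gripper opens to 88 mm and grips with 3 to 60 N. Pads are 20 mm wide; open, the fingers measure 115 mm over their backs; the gripper's body (75 mm by 178 mm) begins 61 mm behind the grasp point.
Start: joints at [1.093, 0.423, 1.63, -0, 1.089, -0.019], TCP at [0.277, 0.56, 0.223] pointing down, gripper open.
Joint ranges: [-3, 3], [-0.9, 2.11], [0.09, 2.58], [-1.31, 4.45], [0.11, 2.69], [-2.54, 2.54]. Speed limits (rad/s): [2.39, 2.39, 3.01, 3.14, 3.14, 3.14].

## Interface

Orientations are given as a unit quaternion [w, x, y, z].
In Python, from station import move_pose, movel, movej, command_gripper, wait, inverse_kinematics, read_camera, camera_info, MotionError, job_done, get_time, get_joint_pos, get_qvel, get_effort, get_tcp_pos, get_ee_rot, get_ft_force, get_ft_torque, get_grip_width gives the robot as it stands. Calls block until the motion is done:
- move_pose(position, orientation): joint-space move of the TCP to a pose.
- movel(position, frame=None, v=0.15, until_force=None): straight line of the TCP; frame=None keeps the orientation; v is the mean speed in m/s. With until_force (N) it stops when the force on the tool has changed by that much, and returns True; else False.
- movej(angles): joint-space move.
- command_gripper(opening): opening from 0.0 (shut) to 1.0 (fully open); the grip force is fixed at half the most; returns when the fingers have stopped.
- wait(seconds).
- inverse_kinematics(position, orientation): joint angles nearest the present ones, or None.
- read_camera(name): name is "scene" or "top"; returns the picture (480x640x3 uint8, red, green, blue); there is no depth.
- camera_info(name): a dict with "intrinsics" (3x3 intrinsics, pixels), "T" (4x4, takes a point from camera to world coordinates). Camera axes: x right, y up, looking along -z (the intrinsics and any distortion apply to the point x, -y, -z); pixel columns grow to the right and rows downward; lengths in m; the calibration is good to about 2 mm. A picture is of the moment at which its call begins. camera_info takes no time and is no camera call.
A pose or a line that the arm cannot do raises MotionError and nothing moves.
- job_done(): hands the job in, once; it reports no verdict.
Readings, each from a call of its own:
- get_time(): time.
- get_joint_pos(): joint angles.
- get_qvel(): joint speeds.
- get_effort(): joint torques, N m.
- get_tcp_pos(): TCP position.
- get_ee_rot(): TCP orientation.
- get_ft_force(): force on the tool from outside, world axes, zero at the start.
- get_ft_torque(): the same for the moment, N m.
- get_grip_width(): opening from 0.0 (shut) to 1.0 (fully open).
Only numpy, scipy, OpenCV 4.12 (cv2) and the standard library are available. Lean on these libraries where they do the work, as an engineer would, in place of code of your own. Each camera call takes 0.05 s, during which the arm holds its last target.

## Task

The packing bench's status light needs its new lamp module. First tighten the wing knob so that the light's carriage is firmly locked on its rail where it stands; then take the tall white lamp module (not the low black sounder), push it down into the socket on the carriage and twist it a quarter turn clockwise, seen from above, as far as it goes. Finish holding it: keep your grip and keep it pressed down flat on the socket rim against the spring, ready for a colleague to drive the locking screws, and leave the other things on the bench where they are.

Things in the scene. Friction and masses are not known exactly. Their poses are not given: they have to be found in the camera images.
- lamp: Lamp module of a status light, about 130 g, upright on its foot on the bench, 86 mm tall. Origin: centre of the foot's underside, z up its axis. Round grey foot 36 mm dia, chamfered end, z 0 to 16 mm. Two equal bayonet lugs on the foot's +x and -x sides reach 23.5 mm from the axis, 8 mm wide, z 3 to 8 mm. Black collar 62 mm dia, z 16 to 28. A half turn about z makes no difference.
- lamp_lens (a point): Point on the lamp's axis 62 mm above its origin, in its ribbed white lens, 50 mm dia, z 28 to 80 mm, white cap above to 86 mm: the place to grip, in any direction. Axes as the lamp's. Two grey ribs on the collar's rim, 9 mm wide and standing out to 36 mm from the axis, lie straight above the lugs, on +x and -x, and show where these are.
- socket (a point): Centre of the upward opening of the light's base, at its rim, 137 mm above the bench; x across the rail, y along it. Opening 39.4 mm dia in a grey lip with two gaps 12 mm wide on its +x and -x sides, which let the lugs through: the lamp goes in with its x axis along this x axis, either way round. Fully home, the collar is flat on the rim, the lamp's origin 16 mm below this point.
- light_base (a point): The light's base, a round black housing 65 mm dia, 78 mm tall, on one end of the carriage, this point at the centre of its underside. Lugs can turn under the lip when the collar is under 3.5 mm above the rim: 90 degrees clockwise from above to a hard stop. Grey outer ribs mark the gaps (+x, -x); round screw bosses (-y, +y) mark where the lamp's ribs come after the turn.
- contact (a joint): How far the sprung contact plate in the socket is pressed down, m. At rest (0) it lies 8 mm below the rim; the lamp's foot presses it. It pushes up with about 4 N when first touched and 10 N at 0.008 (lamp fully home). If a turned lamp is not kept pressed down, it lifts about 5.5 mm, into end pockets under the lip.
- clamp_knob (a joint): Angle of the carriage's clamp knob, rad, growing clockwise seen from above. Slack at the start (0.1 to 0.5); the clamp takes hold at about 1.0, and from 1.3 to the hard stop at 1.5 the carriage is firmly locked. It turns stiffly (0.15 to 0.25 N m) and stays where it is left.
- clamp_grip (a point): Middle of the black wing knob's bar, on its upright axis, 88 mm above the bench, at the other end of the carriage, 134 mm from the socket along the rail. Bar 50 mm long, 13 mm thick, its top 14 mm above this point; it lies along this point's x axis, which turns with the knob (at knob angle 0 it is parallel to the socket's x axis). The 38 mm hub plate is 12 mm below the point.
- rail: Aluminium profile rail 40 x 40 x 448 mm bolted to the bench along its own y axis, origin at the centre of its underside. The carriage, a dark steel plate 62 x 215 mm with its top 59 mm above the bench, slides along it with about 2.5 N of friction until it is clamped.
- sounder: Low black sounder module of the same system, not to be used: 50 mm tall, collar 62 mm dia with the same foot and lugs, louvred drum 54 mm dia. Origin: centre of the underside of its foot.
- tape_roll: Roll of gold packing tape lying flat, 92 mm dia, 48 mm tall, origin at the centre of its underside.
- label_roll: Roll of white labels standing on end, 88 mm dia, 57 mm tall, origin at the centre of its underside.
- screwdriver: Black-handled screwdriver lying on the bench, 190 mm long along its x axis, 26 mm tall at the handle, origin under its middle.
- marker: Black marker pen lying on the bench, 130 mm long along its x axis, 18 mm tall, origin under its middle.
- scanner: Grey hand scanner lying on its side, about 100 x 140 mm, 55 mm tall, origin under its head.
- parcel: Taped cardboard parcel 200 x 125 x 85 mm at the left of the bench, origin at the centre of its underside.
Things that resemble listed ones, but are neither listed nor needed, are in the scene too. What is shaped like the lamp but blue, pink or red is not meant.

How it is judged:
On the way, in this order (a step that is already met when the one before it is completed fails the run):
1. the clamp knob is tightened: the carriage is locked (value of joint clamp_knob above 1.3 rad), for 0.2 s.
2. the lamp is pushed down in the socket, its lugs through the gaps and below the lip (horizontal distance between lamp and socket below 0.004 m and z of lamp in the frame of socket below -0.0125 m and angle between lamp's own z axis and vertical below 0.1 rad), for 0.1 s.
At the end, for the whole second after the job is handed in: Clamp knob above 1.3 rad, carriage within 15 mm of where it stood. Lamp in the socket, upright, within 3 mm of its axis and 10 degrees of the full quarter turn, collar pressed to within 2.5 mm of the rim, gripped by the fingers (over 3 N), at rest (value of joint clamp_knob above 1.3 rad and distance of socket from where it was at the start of the episode below 0.015 m and horizontal distance between lamp and socket below 0.003 m and z of lamp in the frame of socket below -0.0135 m and angle between the x axis of lamp and the x axis of socket, either way round above 1.4 rad and angle between lamp's own z axis and vertical below 0.06 rad and contact force between the fingers and lamp above 3 N and linear speed of lamp below 0.02 m/s); the arm keeps its last pose, push and grip.
It fails at once if another thing on the bench is shifted by more than 30 mm (distance of any of sounder, tape_roll, label_roll, screwdriver, marker, scanner, parcel from where it was at the start of the episode above 0.03 m).
It also fails if it takes over 59 s, if anything falls off the work surface, if the arm or the gripper's body presses on something with over 40 N, if the wrist force passes 120 N, or if a joint passes its speed limit or range.

## Working session

There is one attempt and no reset: what is moved stays moved. The work goes in short steps, each a Python script; the robot and the scene stay as the last script left them, time stands still between calls to the robot, and variables do not carry over. Pictures are saved under pics/ and viewed, and the job is handed in when it is done.

```bash
ls; mkdir -p pics
python3 - <<'E'
from station import *
import cv2,numpy as np
print(get_time(),get_tcp_pos(),get_ee_rot(),get_ft_force(),get_grip_width())
for n in("scene","top"):
    im=read_camera(n);cv2.imwrite(f"pics/{n}0.png",im[:,:,::-1]);i=camera_info(n);print(n,{k:(np.round(v,4).tolist() if not isinstance(v,str) else v) for k,v in i.items()})
print(get_time())
E
```

```text
pics
0.0 [0.2765209  0.55988367 0.22194643] [ 3.90997693e-04  8.49375426e-01  5.27788617e-01 -6.39517991e-04] [-0.92511307 -1.43680311 -0.10382485] 0.9971932513589062
scene {'intrinsics': [[494.2758, 0.0, 321.5101], [0.0, 494.2758, 244.6572], [0.0, 0.0, 1.0]], 'T': [[0.8542, -0.4386, 0.2791, 0.8652], [0.5199, 0.723, -0.455, -0.5787], [-0.0022, 0.5338, 0.8456, 1.3489], [0.0, 0.0, 0.0, 1.0]]}
top {'intrinsics': [[454.1204, 0.0, 314.5899], [0.0, 454.1204, 240.0035], [0.0, 0.0, 1.0]], 'T': [[-0.0101, 0.997, -0.0773, 0.3654], [-0.9997, -0.0085, 0.0221, 0.091], [0.0214, 0.0775, 0.9968, 1.2371], [0.0, 0.0, 0.0, 1.0]]}
0.1
```

View pics/scene0.png

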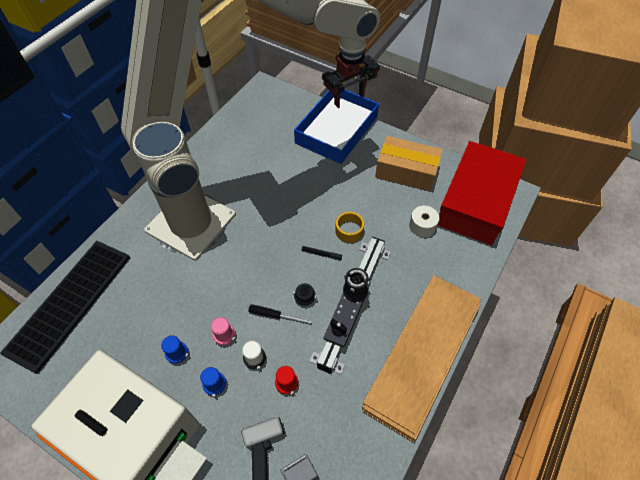

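View pics/top0.png

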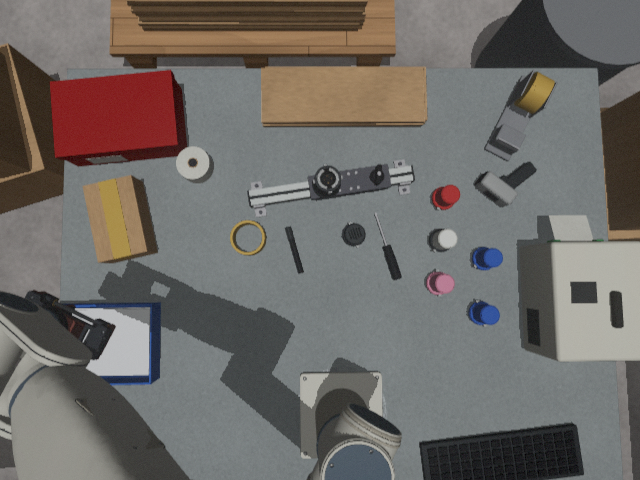

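The only white lamp-shaped object is at top (445,240), scene (253,354). The look-alikes are red (446,196), pink (440,284) and blue (488,258 and 485,313). The low black sounder is at top (353,234). I'll enlarge these to confirm and to measure.

Run:
```python
import cv2,numpy as np
t=cv2.imread('pics/top0.png');s=cv2.imread('pics/scene0.png')
def up(im,x0,y0,w,h,k): return cv2.resize(im[y0:y0+h,x0:x0+w],None,fx=k,fy=k,interpolation=cv2.INTER_CUBIC)
a=up(t,420,215,50,50,8);b=up(s,228,329,50,50,8)
cv2.imwrite('pics/c_lamp.png',np.hstack([a,b]))
cv2.imwrite('pics/c_base_t.png',up(t,290,150,130,60,6))
cv2.imwrite('pics/c_base_s.png',up(s,310,250,80,100,6))
```

```text
(no output)
```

View pics/c_lamp.png

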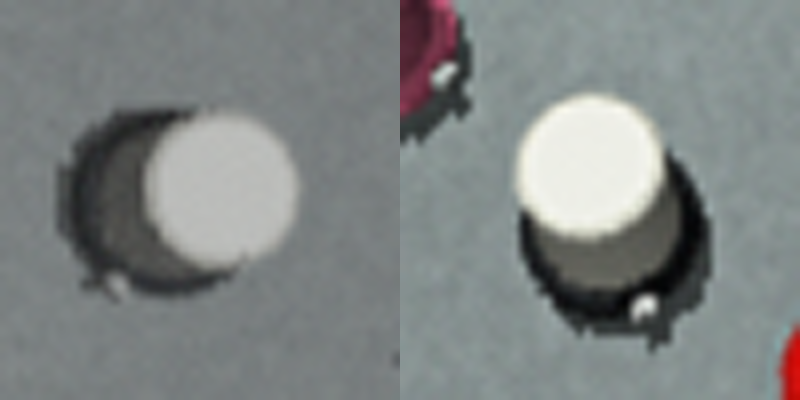

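View pics/c_base_t.png

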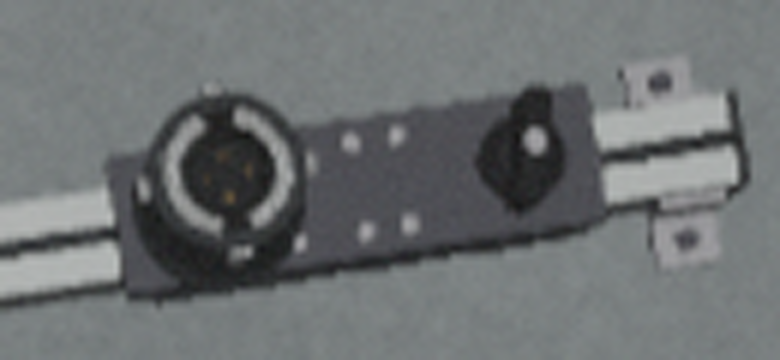

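View pics/c_base_s.png

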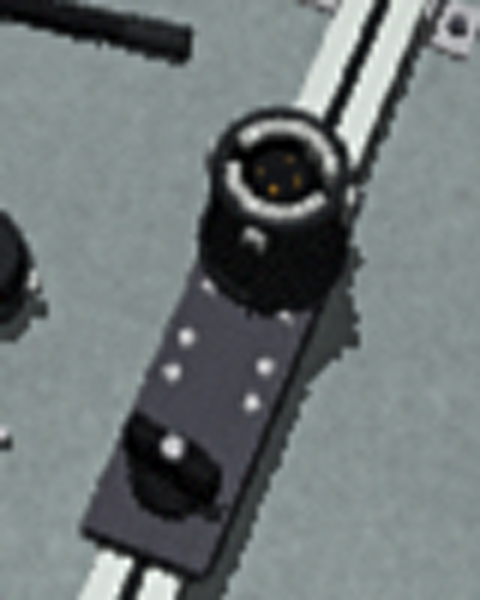

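Top (447,238) and scene (252,350) show the tall white lamp with a rib visible at top (434,251). The socket lip is at top (328,178), scene (357,277). The knob, with a bright dot, is at top (379,173), scene (339,324). Next I'll triangulate these.

```bash
cat > h.py <<'E'
import numpy as np,cv2,json
from scipy.spatial.transform import Rotation as R
from station import *
CI={n:camera_info(n) for n in("scene","top")}
def ray(n,p):
    K=np.array(CI[n]["intrinsics"]);T=np.array(CI[n]["T"])
    d=np.linalg.inv(K)@[p[0],p[1],1.];d=T[:3,:3]@(d*[1,-1,-1]);return T[:3,3],d/np.linalg.norm(d)
def onz(n,p,z):
    o,d=ray(n,p);return o+d*(z-o[2])/d[2]
def tri(ps,pt):
    A=np.zeros((3,3));b=np.zeros(3)
    for n,p in(("scene",ps),("top",pt)):
        o,d=ray(n,p);M=np.eye(3)-np.outer(d,d);A+=M;b+=M@o
    return np.linalg.solve(A,b)
def proj(n,P):
    K=np.array(CI[n]["intrinsics"]);T=np.array(CI[n]["T"])
    c=(np.atleast_2d(P)-T[:3,3])@T[:3,:3]*[1,-1,-1];u=c@K.T;return u[:,:2]/u[:,2:]
E
python3 - <<'E'
from h import *
np.set_printoptions(precision=4,suppress=True)
for nm,ps,pt,z in [("cap",(251.4,349.3),(447.2,238.1),.086),("rib",(258.2,366.8),(434.2,250.5),.026),("lip",(356.6,276.8),(328.1,178.2),.137),("knobdot",(338.4,324.1),(378.9,172.9),.102)]:
    print(nm,tri(ps,pt),onz("scene",ps,z),onz("top",pt,z))
# rail: edges at far ends, top z 40mm: left end & right end center
for p in [(249,196),(413,174)]: print(onz("top",p,.04))
E
```

```text
cap [ 0.4575 -0.2763  0.0785] [ 0.4601 -0.2779  0.086 ] [ 0.4567 -0.274   0.086 ]
rib [ 0.4446 -0.2792 -0.079 ] [ 0.486  -0.2947  0.026 ] [ 0.4283 -0.2568  0.026 ]
lip [0.6033 0.0325 0.1381] [0.6038 0.0337 0.137 ] [0.6028 0.0319 0.137 ]
knobdot [ 0.6243 -0.1     0.0983] [ 0.6251 -0.1013  0.102 ] [ 0.6233 -0.0995  0.102 ]
[0.5769 0.2376 0.04  ]
[ 0.6339 -0.2018  0.04  ]
```

```bash
cat > ov.py <<'E'
from h import *
th=np.linspace(0,2*np.pi,60)
def circ(c,r,z): return np.c_[c[0]+r*np.cos(th),c[1]+r*np.sin(th),np.full(60,z)]
def rect(c,yaw,lx,ly,z):
    q=np.array([[-lx,-ly],[lx,-ly],[lx,ly],[-lx,ly],[-lx,-ly]])/2;e=np.array([np.cos(yaw),np.sin(yaw)]);f=np.array([-e[1],e[0]])
    return np.c_[np.array(c[:2])+q[:,:1]*e+q[:,1:]*f,np.full(5,z)]
def draw(n,im,items,x0,y0,w,h,k):
    o=cv2.resize(im[y0:y0+h,x0:x0+w],None,fx=k,fy=k,interpolation=cv2.INTER_CUBIC)
    for P,col in items:
        u=(proj(n,P)-[x0,y0]+.5)*k-.5
        cv2.polylines(o,[np.round(u*8).astype(np.int32)],False,col,1,cv2.LINE_AA,3)
    return o
E
cat > o1.py <<'E'
import sys
from ov import *
t=cv2.imread('pics/top0.png');s=cv2.imread('pics/scene0.png')
L=np.array([.4585,-.276]);ly=np.radians(-33.5)
S=np.array([.6033,.0328]);sy=np.radians(8.0)
f=np.array([-np.sin(sy),np.cos(sy)]);e=np.array([np.cos(sy),np.sin(sy)])
Kb=S-.134*f;ka=sy-float(sys.argv[1])
R_,G,B,Y=(0,0,255),(0,255,0),(255,100,0),(0,255,255)
def rr(c,y,r): 
    return rect(np.array(c)+r*np.array([np.cos(y),np.sin(y)]),y,.01,.009,.028)
it=[(circ(L,.025,.080),R_),(circ(L,.031,.028),G),(rr(L,ly,.031),Y),(rr(L,ly+np.pi,.031),Y)]
a=draw("top",t,it,420,215,50,50,8);b=draw("scene",s,it,228,329,50,50,8)
cv2.imwrite('pics/o_lamp.png',np.hstack([a,b]))
it=[(circ(S,.0197,.137),R_),(circ(S,.0325,.137),G),(rect(Kb,ka,.05,.013,.102),Y),(circ(Kb,.019,.076),B),
 (np.r_[[[*(S-.035*e),.137]],[[*(S+.035*e),.137]]],B)]
mid=S-.067*f
it+=[(rect(mid,sy,.062,.215,.059),R_)]
it+=[(rect(S-.06*f,sy,.04,.9,.04),G)]
cv2.imwrite('pics/o_t.png',draw("top",t,it,240,140,190,80,4))
cv2.imwrite('pics/o_s.png',draw("scene",s,it,305,235,90,130,4.5))
E
python3 o1.py 0.3
```

```text
(no output)
```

View pics/o_lamp.png

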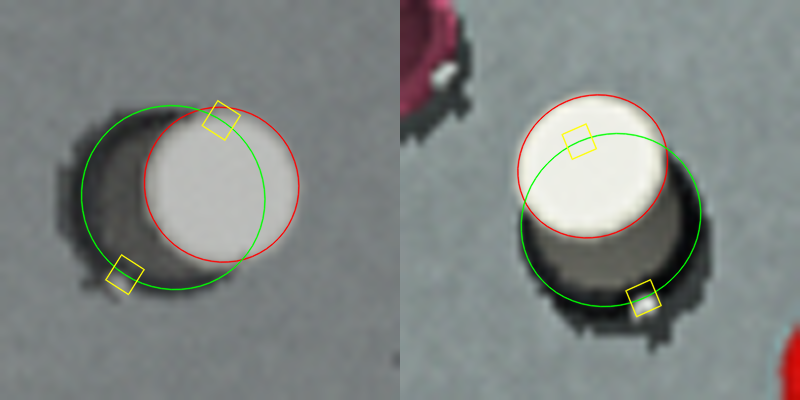

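View pics/o_t.png

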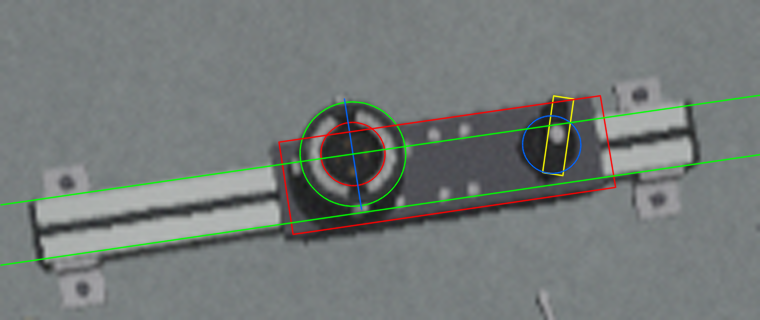

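View pics/o_s.png

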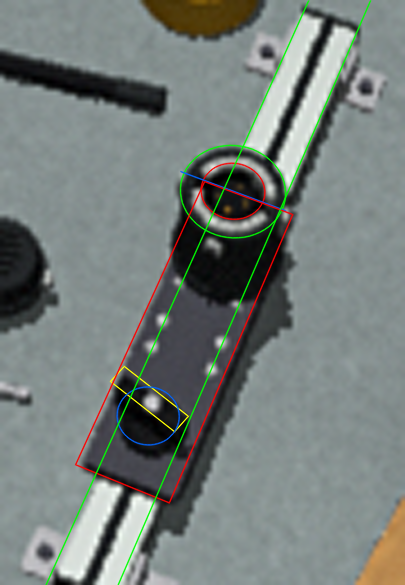

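Run:
```python
from h import *
t=cv2.imread('pics/top0.png',0).astype(float)
# slot: dark minimum along columns
P=[]
for x in list(range(252,305))+list(range(392,412)):
    yc=196.8+(x-250)*(-23.5/162); ys=np.arange(int(round(yc))-3,int(round(yc))+4)
    w=np.clip(150-t[ys,x],0,None)
    if w.sum()>20: P.append((x,(w*ys).sum()/w.sum()))
P=np.array(P);print(len(P))
W=np.array([onz("top",p,.04)[:2] for p in P])
c=np.polyfit(W[:,1],W[:,0],1);r=W[:,0]-np.polyval(c,W[:,1]);k=abs(r)<.002
c=np.polyfit(W[k,1],W[k,0],1);print("slot yaw",np.degrees(-np.arctan(c[0])),k.sum(),np.std(r[k]),"x at y=.0328",np.polyval(c,.0328),np.polyval(c,-.1))
a=onz("top",(290+212.5/6-.5,150+90/6-.5),.13);b=onz("top",(290+240/6-.5,150+252/6-.5),.13);print(a,b,np.degrees(np.arctan2(*(a-b)[:2][::-1])),np.linalg.norm(a-b))
u=lambda im,x0,y0,w,h,k: cv2.resize(im[y0:y0+h,x0:x0+w],None,fx=k,fy=k,interpolation=cv2.INTER_CUBIC)
t=cv2.imread('pics/top0.png');s=cv2.imread('pics/scene0.png')
z=np.hstack([u(t,362,158,32,32,12),u(s,322,310,32,32,12)])
z=np.clip(z.astype(float)*1.8,0,255).astype(np.uint8)
cv2.imwrite('pics/knob.png',z)
```

```text
73
slot yaw 8.509732900784202 73 0.0003165540385306788 x at y=.0328 0.6034080073066758 0.6232781636286184
[0.63876238 0.03899771 0.13      ] [0.57099893 0.02848406 0.13      ] 8.819243415915446 0.06857420566978917
```

View pics/knob.png

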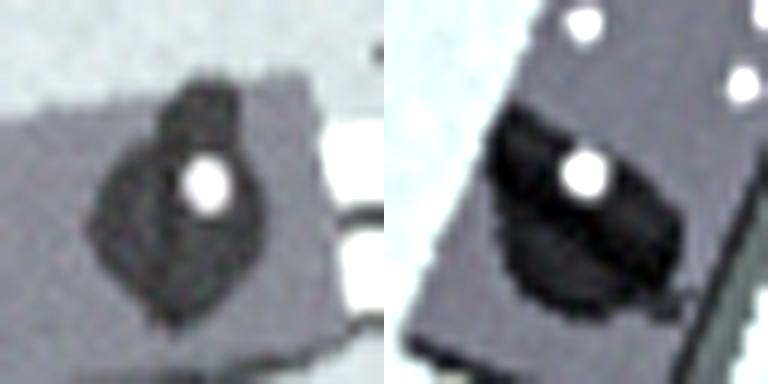

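```bash
cat >> h.py <<'E'
S=np.array([.6033,.0328]);SY=np.radians(8.6)
KB=S-.134*np.array([-np.sin(SY),np.cos(SY)])
L=np.array([.4585,-.276]);LY=np.radians(-33.5)
def q(a):
    c,s=np.cos(a),np.sin(a)
    x,y,z,w=R.from_matrix(np.array([[c,s,0],[s,-c,0],[0,0,-1]])).as_quat();return np.array([w,x,y,z])
def yaw():
    w,x,y,z=get_ee_rot();m=R.from_quat([x,y,z,w]).as_matrix();return np.arctan2(m[1,0],m[0,0])
E
python3 - <<'E'
from ov import *
import itertools
np.set_printoptions(precision=3,suppress=True)
t=cv2.imread('pics/top0.png');s=cv2.imread('pics/scene0.png')
out=[]
for a in(.2,.35):
    it=[(rect(KB,SY-a,.05,.013,.102),(0,255,255)),(rect(KB,SY-a,.05,.013,.076),(0,160,0)),(circ(KB,.019,.076),(255,100,0))]
    out.append(np.hstack([draw("top",t,it,362,158,32,32,12),draw("scene",s,it,322,310,32,32,12)]))
cv2.imwrite('pics/knobo.png',cv2.resize(np.vstack(out),(600,600)))
print("yaw now",yaw())
for d in(84,-96): 
  for dd in (0,-70): print(d+dd,inverse_kinematics([*KB,.08],q(np.radians(d+dd))))
for d in range(-180,180,30): print(d,inverse_kinematics([*L,.043],q(np.radians(d))),inverse_kinematics([*S,.164],q(np.radians(d))))
E
```

```text
yaw now 1.1120348991087392
84 [-0.177  0.613  1.694 -0.     0.834 -1.644]
14 [-0.177  0.613  1.694 -0.     0.834 -0.422]
-96 [-0.177  0.613  1.694 -0.     0.834  1.498]
-166 None
-180 None None
-150 [-0.564  0.571  1.923 -0.     0.647  2.054] None
-120 [-0.564  0.571  1.923 -0.     0.647  1.53 ] [ 0.035  0.464  1.72  -0.     0.958  2.129]
-90 [-0.564  0.571  1.923 -0.     0.647  1.007] [ 0.035  0.464  1.72  -0.     0.958  1.605]
-60 [-0.564  0.571  1.923 -0.     0.647  0.483] [ 0.035  0.464  1.72  -0.     0.958  1.082]
-30 [-0.564  0.571  1.923 -0.     0.647 -0.041] [ 0.035  0.464  1.72  -0.     0.958  0.558]
0 [-0.564  0.571  1.923 -0.     0.647 -0.564] [ 0.035  0.464  1.72  -0.     0.958  0.035]
30 [-0.564  0.571  1.923 -0.     0.647 -1.088] [ 0.035  0.464  1.72  -0.     0.958 -0.489]
60 [-0.564  0.571  1.923 -0.     0.647 -1.611] [ 0.035  0.464  1.72  -0.     0.958 -1.013]
90 [-0.564  0.571  1.923 -0.     0.647 -2.135] [ 0.035  0.464  1.72  -0.     0.958 -1.536]
120 None [ 0.035  0.464  1.72  -0.     0.958 -2.06 ]
150 None None
```

View pics/knobo.png

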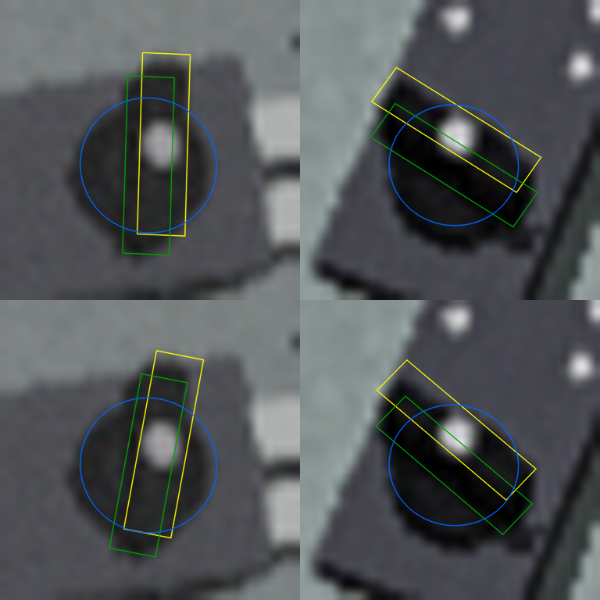

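Run:
```python
from h import *
np.set_printoptions(precision=3,suppress=True)
a=SY-.25+np.pi/2
move_pose([*KB,.18],q(a)); print(get_time())
print(movel([*KB,.081],v=.12,until_force=8),get_tcp_pos(),get_ft_force())
im=read_camera("scene");cv2.imwrite("pics/s1.png",im[230:380,260:420,::-1].repeat(4,0).repeat(4,1))
f0=get_ft_force();command_gripper(0.0);print(get_time(),get_grip_width()*88,get_ft_force()-f0,get_ft_torque(),yaw())
```

```text
2.7417
False [ 0.624 -0.1    0.082] [-0.191  0.299  0.103]
4.9 12.625856182418548 [ 0.488  1.03  -1.38 ] [ 0.185 -0.129  0.104] 1.4711426906088987
```

View pics/s1.png

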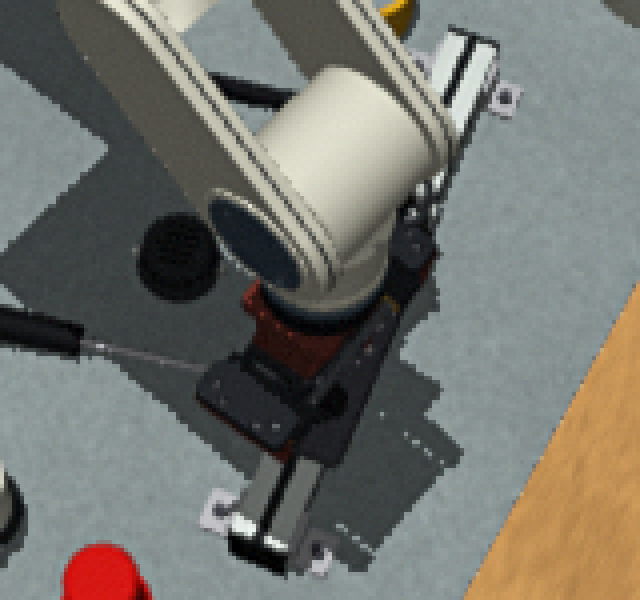

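The gripper is over the knob and closed to 12.6 mm, against a 13 mm bar, so it has gripped the bar. Now I'll turn it clockwise while watching the torque.

Run:
```python
from h import *
np.set_printoptions(precision=3,suppress=True)
j=np.array(get_joint_pos());y0=yaw()
for d in np.r_[.4,.8,1.0,1.1,1.15,1.2,1.25,1.3,1.35]:
    k=j.copy();k[5]+=d;movej(k)
    tq=get_ft_torque();print(round(d,2),"turn",round(y0-yaw(),3),"ang",round(SY+np.pi/2-yaw(),3),tq,get_ft_force(),round(get_effort()[5],3),round(get_time(),2),round(get_grip_width()*88,2))
    if abs(tq[2])>.6: break
```

```text
0.4 turn 0.397 ang 0.647 [ 0.29  -0.142 -0.142] [ 1.255  1.69  -1.25 ] 0.078 5.37 12.73
0.8 turn 0.795 ang 1.045 [ 0.438 -0.287 -0.122] [ 1.503  2.312 -1.242] 0.062 5.83 12.73
1.0 turn 0.994 ang 1.244 [ 0.685 -0.309 -0.104] [ 1.51   3.996 -0.493] 0.265 6.14 12.36
1.1 turn 1.094 ang 1.344 [ 0.752 -0.423 -0.141] [ 2.99   4.631 -1.712] 0.103 6.39 12.66
1.15 turn 1.144 ang 1.394 [ 0.79  -0.483 -0.113] [ 3.486  4.36  -1.248] 0.01 6.64 12.89
1.2 turn 1.194 ang 1.444 [ 0.777 -0.502 -0.053] [ 2.993  3.507 -1.276] 0.016 6.89 12.73
1.25 turn 1.244 ang 1.494 [ 0.855 -0.472 -0.061] [ 3.135  4.063 -1.224] 0.023 7.14 13.0
1.3 turn 1.292 ang 1.542 [ 0.77  -0.521  0.543] [ 2.553  4.434 -1.44 ] 0.71 7.39 12.97
1.35 turn 1.344 ang 1.594 [ 0.61  -0.517  0.773] [ 3.077  4.507 -1.246] 0.812 7.64 13.88
```

The knob reached its hard stop (torque rose at about 1.5 rad). I'll release it, then pick up the lamp, gripping it from two perpendicular directions so it is centred on the tool.

```bash
python3 - <<'E'
from h import *
np.set_printoptions(precision=3,suppress=True)
command_gripper(1.0)
p=get_tcp_pos();movel([p[0],p[1],.17],v=.2)
move_pose([*L,.17],q(np.radians(-90)))
cv2.imwrite("pics/s2.png",read_camera("scene")[:,:,::-1]);cv2.imwrite("pics/t2.png",read_camera("top")[:,:,::-1])
print(movel([*L,.044],v=.12,until_force=8),get_tcp_pos(),get_time())
command_gripper(0.0);print(get_grip_width()*88,get_ft_force())
command_gripper(1.0);j=np.array(get_joint_pos());j[5]-=np.pi/2;movej(j)
print(np.degrees(yaw()),get_tcp_pos());command_gripper(0.0);print(get_grip_width()*88,get_time())
E
python3 - <<'E'
import cv2
t=cv2.imread('pics/t2.png');cv2.imwrite('pics/t2c.png',cv2.resize(t[140:220,240:430],None,fx=4,fy=4,interpolation=cv2.INTER_CUBIC))
E
```

```text
False [ 0.459 -0.276  0.045] 11.9333
49.986534415850855 [ 0.183  0.429 -0.502]
-0.05197328927613489 [ 0.458 -0.276  0.044]
49.549358043430026 15.4417
```

View pics/s2.png

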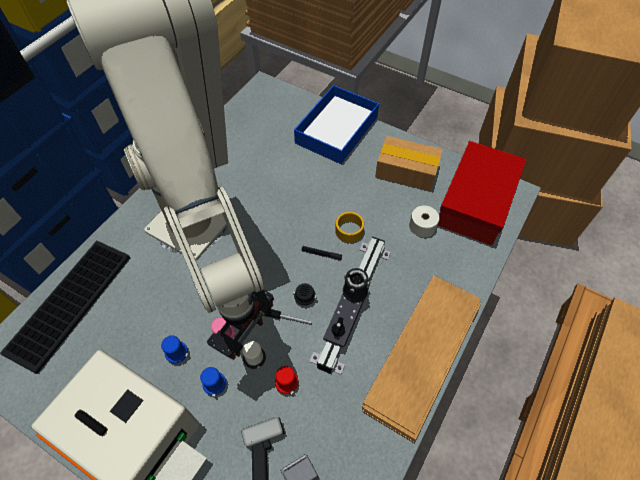

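View pics/t2c.png

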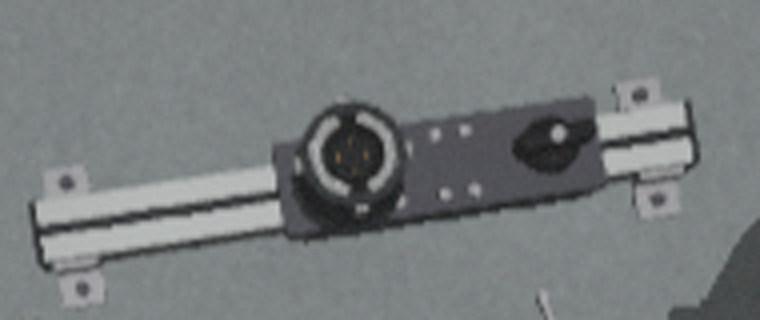

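The knob bar now lies along the rail and the lamp is gripped at about 50 mm. Next I'll check whether the carriage shifted, lift the lamp and look at its ribs.

Run:
```python
from h import *
np.set_printoptions(precision=3,suppress=True)
for n,(x0,y0,x1,y1),c in(("t",(310,160,348,200),(328.1,178.2)),("s",(343,266,371,288),(356.6,276.8))):
    f={"t":"top","s":"scene"}[n]
    a=cv2.imread(f'pics/{f}0.png',0);b=cv2.imread(f'pics/{n}2.png',0)
    k=4;A=cv2.resize(a[y0:y1,x0:x1],None,fx=k,fy=k,interpolation=cv2.INTER_CUBIC);B=cv2.resize(b[y0-4:y1+4,x0-4:x1+4],None,fx=k,fy=k,interpolation=cv2.INTER_CUBIC)
    r=cv2.matchTemplate(B,A,cv2.TM_CCOEFF_NORMED);_,m,_,l=cv2.minMaxLoc(r);d=np.array(l)/k-4
    print(f,m,d,onz(f,np.array(c)+d,.137)-onz(f,c,.137))
p=get_tcp_pos();movel([p[0],p[1],.26],v=.2);print(get_grip_width()*88,get_ft_force())
move_pose([.5,-.13,.25],q(np.radians(42.1)))
cv2.imwrite("pics/s3.png",read_camera("scene")[:,:,::-1]);cv2.imwrite("pics/t3.png",read_camera("top")[:,:,::-1])
P=np.array([*get_tcp_pos()[:2],get_tcp_pos()[2]-.043])
print(P,proj("scene",P),proj("top",P),np.degrees(yaw()),get_time())
from ov import *
cs=[]
for n,g in(("scene","s"),("top","t")):
    im=cv2.imread(f'pics/{g}3.png');u=proj(n,P+[0,0,.02])[0].astype(int)
    e=np.array([np.cos(SY),np.sin(SY),0])
    it=[(circ(P,.031,P[2]+.016),(0,255,0)),(circ(P,.018,P[2]),(0,0,255)),(np.array([P-.036*e+[0,0,.016],P+.036*e+[0,0,.016]]),(0,255,255)),]
    x0,y0=u-40
    cs.append(np.vstack([cv2.resize(im[y0:y0+80,x0:x0+80],None,fx=5,fy=5,interpolation=cv2.INTER_CUBIC)[:300],draw(n,im,it,x0,y0,80,80,5)[:300]]))
cv2.imwrite('pics/hold.png',np.hstack(cs))
```

```text
top 0.9802767634391785 [0.25 0.  ] [-0.    -0.001  0.   ]
scene 0.9824881553649902 [0.   0.25] [ 0.    -0.001  0.   ]
49.913369354712145 [-0.45   0.771 -1.774]
[ 0.5   -0.131  0.207] [[291.589 293.573]] [[401.159 215.586]] 41.9320069819254 17.4333
```

View pics/hold.png

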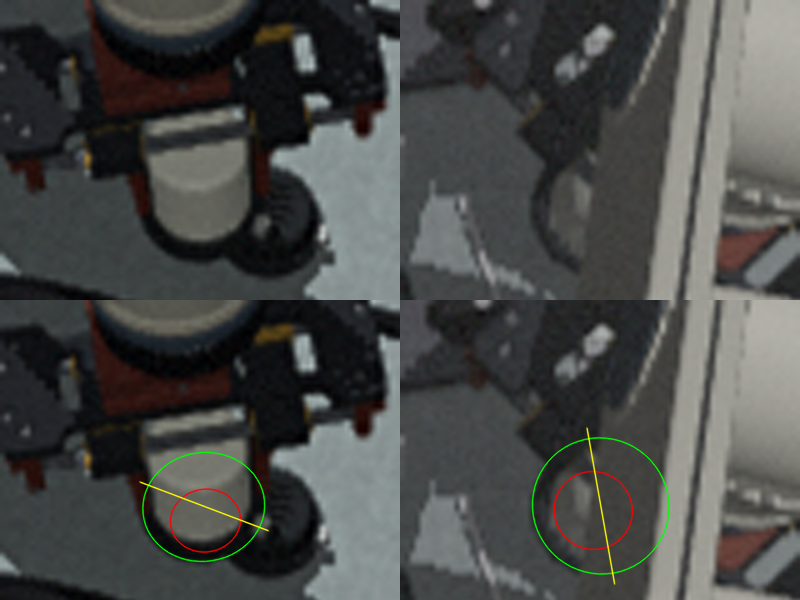

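Run:
```python
from ov import *
np.set_printoptions(precision=3,suppress=True)
j=np.array(get_joint_pos());j[5]+=np.radians(60);movej(j)
im=read_camera("scene")[:,:,::-1];cv2.imwrite("pics/s4.png",im)
tp=get_tcp_pos();P=np.array([tp[0],tp[1],tp[2]-.043]);ty=yaw();print(np.degrees(ty),tp,get_time())
ly=ty-np.radians(42.1-8.6)  # predicted lamp x yaw
im=np.clip(im.astype(float)*1.6,0,255).astype(np.uint8)
u=proj("scene",P+[0,0,.02])[0].astype(int);x0,y0=u-[25,30];print(x0,y0)
it=[(circ(P,.031,P[2]+.028),(0,255,0)),(circ(P,.031,P[2]+.016),(0,200,0)),(circ(P,.018,P[2]),(0,0,255))]
for d in(-5,0,5):
    e=np.array([np.cos(ly+np.radians(d)),np.sin(ly+np.radians(d)),0]);it.append((np.array([P+.0355*e+[0,0,.016],P+.0355*e+[0,0,.028]]),(0,255,255)))
A=draw("scene",im,[],x0,y0,50,60,8);B=draw("scene",im,it,x0,y0,50,60,8);cv2.imwrite('pics/hold2.png',np.hstack([A,B]))
```

```text
-18.060656484290654 [ 0.5   -0.132  0.25 ] 18.4667
266 260
```

View pics/hold2.png

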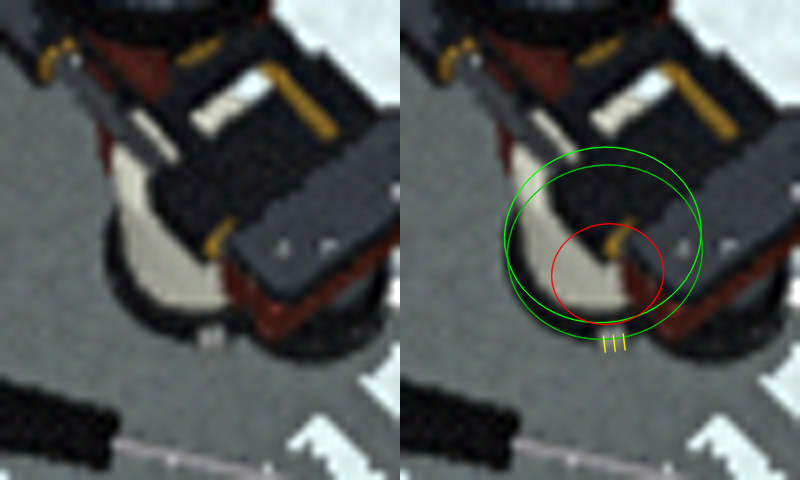

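The rib sits within about 1.5° of the prediction and the collar lies on the predicted circle, so the lamp is centred on the TCP. Next, a guarded insertion.

```bash
cat >> h.py <<'E'
S=np.array([.603,.0322]); IY=np.radians(43.2)
def goxy(xy,z,a,v=.1):
    movel([*xy,z],frame=q(a),v=v);e=np.array(xy)-get_tcp_pos()[:2];return np.array(xy)+e
E
python3 - <<'E'
from h import *
np.set_printoptions(precision=4,suppress=True)
move_pose([*S,.215],q(IY));
c=goxy(S,.200,IY);c=c+0; movel([*c,.197],frame=q(IY),v=.05)
print(get_tcp_pos(),np.degrees(yaw()),get_ft_force(),get_time())
f0=np.array(get_ft_force())
s=movel([*c,.137-.006+.044],v=.04,until_force=5)
print(s,get_tcp_pos(),np.array(get_ft_force())-f0,get_ft_torque(),get_time(),get_grip_width()*88)
cv2.imwrite("pics/s5.png",cv2.resize(read_camera("scene")[210:330,280:440,::-1],None,fx=5,fy=5,interpolation=cv2.INTER_CUBIC))
E
```

```text
[0.6039 0.0332 0.1972] 43.17091715918036 [ 0.0943 -0.0292 -1.2228] 19.8167
False [0.6038 0.0334 0.1749] [-0.358   0.334  -1.0531] [-0.107  -0.1322 -0.0346] 20.5167 50.11274837213496
```

View pics/s5.png

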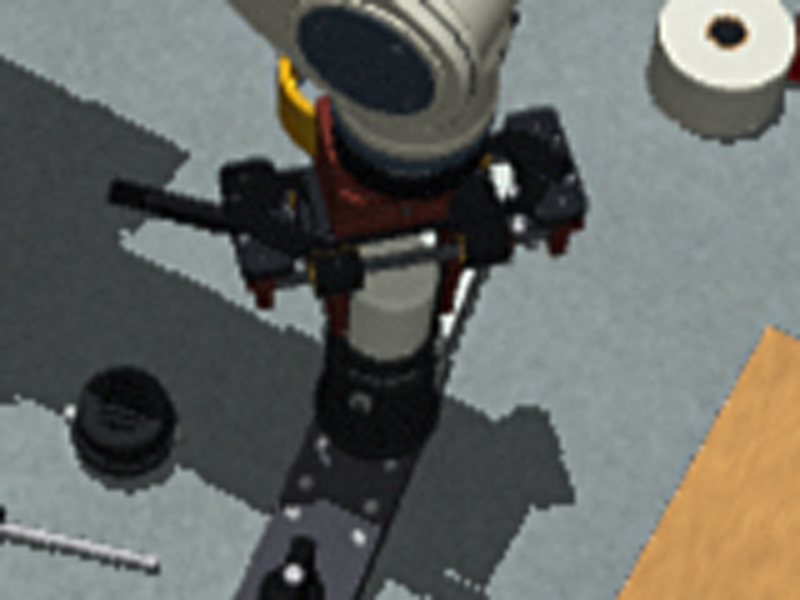

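The foot is 6 mm into the socket with no side force. Now I'll press it down fully.

Run:
```python
from h import *
np.set_printoptions(precision=4,suppress=True)
c=get_tcp_pos()[:2]
f0=np.array(get_ft_force())
for z,fl in((.170,14),(.167,18),(.1655,18),(.164,18),(.1625,18)):
    s=movel([*c,z],v=.02,until_force=fl)
    df=np.array(get_ft_force())-f0
    print(s,get_tcp_pos(),df,get_ft_torque(),round(get_time(),2),get_grip_width()*88)
    if s or df[2]>18: break
```

```text
False [0.6041 0.0335 0.1705] [-1.9132  0.1159  6.162 ] [-0.0575  0.0026 -0.0252] 20.97 49.89046087957489
False [0.6041 0.0334 0.1675] [-1.2835 -0.1712  7.7763] [-0.076   0.201  -0.0566] 21.27 49.81043201538116
False [0.6042 0.0334 0.1662] [-2.9091 -0.3474  9.7056] [-0.1428  0.2558 -0.0364] 21.52 50.06559883602985
False [0.604  0.0333 0.1649] [-2.8416 -1.0399 10.0492] [-0.1958  0.4136  0.0011] 21.77 49.440360427570866
False [0.6039 0.0331 0.1645] [-7.7726 -1.6472 19.1152] [-0.4188  1.1394 -0.0748] 22.02 49.92390697287647
```

The collar reached the rim at TCP z ≈ 0.1645, where the force jumps. A side force of −8 N in x suggests the TCP is about 0.8 mm too far in +x. I'll recentre, then twist clockwise while pressing.

Run:
```python
from h import *
np.set_printoptions(precision=4,suppress=True)
c=np.array([.6032,.0327]);a=yaw();a0=a
movel([*c,.1625],frame=q(a),v=.01);print(get_tcp_pos(),get_ft_force(),get_ft_torque(),get_time())
for d in(10,20,30,45,60,75,83,88):
    movel([*c,.1625],frame=q(a0-np.radians(d)),v=.03)
    f=np.array(get_ft_force());t=get_ft_torque()
    print(d,round(np.degrees(a0-yaw()),1),get_tcp_pos(),f,t,round(get_time(),2),round(get_grip_width()*88,2))
    if abs(t[2])>.9 or np.linalg.norm(f)>45: break
```

```text
[0.6038 0.0329 0.1645] [-4.1596 -0.1898 14.8867] [ 0.0074  0.8726 -0.0313] 22.2667
10 10.0 [0.6045 0.0328 0.1645] [-0.9791  0.4369 13.5904] [-0.1498  0.4883 -0.1478] 22.59 50.17
20 20.0 [0.6047 0.0326 0.1645] [-0.6301 -0.3707 13.1108] [-0.2693  0.3474 -0.0806] 22.92 49.68
30 30.0 [0.6048 0.0326 0.1645] [-0.8981 -0.1584 12.5512] [-0.3016  0.3382 -0.0666] 23.24 49.75
45 45.0 [0.6048 0.0326 0.1645] [-0.7195 -1.2786 13.2133] [-0.3379  0.3536 -0.0441] 23.65 50.21
60 60.0 [0.6047 0.0326 0.1645] [-0.1931 -1.088  13.319 ] [-0.2758  0.341  -0.0522] 24.06 49.65
75 75.0 [0.6047 0.0326 0.1645] [-1.219  -0.6018 13.893 ] [-0.2713  0.384  -0.0658] 24.47 49.7
83 83.0 [0.6047 0.0326 0.1645] [-0.2948 -1.1518 13.0825] [-0.2604  0.3955 -0.1054] 24.76 50.0
88 88.0 [0.6046 0.0326 0.1645] [-0.9137 -0.4783 13.1223] [-0.2512  0.3942 -0.1116] 25.01 49.67
```

Run:
```python
from h import *
np.set_printoptions(precision=4,suppress=True)
c=np.array([.6032,.0327]);a=yaw();a0=a
for d in(2,4,6,8,10,12):
    movel([*c,.1622],frame=q(a0-np.radians(d)),v=.02)
    f=np.array(get_ft_force());t=get_ft_torque()
    print(d,round(np.degrees(yaw()),1),get_tcp_pos(),f,t,round(get_time(),2),round(get_grip_width()*88,2))
    if t[2]>.35: break
for n in("scene","top"): cv2.imwrite(f"pics/{n}6.png",read_camera(n)[:,:,::-1])
s=cv2.imread("pics/scene6.png")[235:315,310:400];t=cv2.imread("pics/top6.png")[140:220,290:380]
z=np.hstack([cv2.resize(i,(400,356),interpolation=cv2.INTER_CUBIC) for i in(s,t)])
cv2.imwrite("pics/c6.png",np.clip(z*1.6,0,255).astype(np.uint8))
```

```text
2 -46.8 [0.6042 0.0326 0.1644] [-1.7174 -0.8873 16.3389] [-0.1608  0.8895  0.0418] 25.26 49.82
4 -48.8 [0.6036 0.0327 0.1644] [-6.4057 -0.9055 19.0117] [-0.1824  1.1954  0.1245] 25.51 49.76
6 -50.8 [0.6037 0.0328 0.1644] [-5.2077 -0.5806 19.0522] [-0.0256  1.0631  0.4946] 25.76 49.72
```

View pics/c6.png

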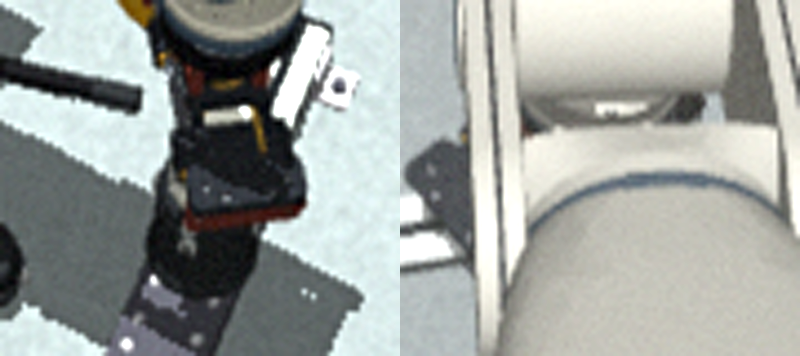

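Run:
```python
from ov import *
im=cv2.imread("pics/scene6.png");im=np.clip(im*2.0,0,255).astype(np.uint8)
f=np.array([-np.sin(SY),np.cos(SY)])
Z=lambda d,r,z:[*(np.array([.6035,.0325])-r*(np.cos(d)*f)+r*np.sin(d)*np.array([np.cos(SY),np.sin(SY)])),z]
it=[(circ((.6035,.0325),.0325,.137),(0,255,0)),(circ((.6035,.0325),.031,.149),(0,0,255))]
for d in(-10,0,10):
    it.append((np.array([Z(np.radians(d),.0355,.137),Z(np.radians(d),.0355,.149)]),(0,255,255)))
A=draw("scene",im,[],335,265,40,45,10);B=draw("scene",im,it,335,265,40,45,10)
cv2.imwrite("pics/c7.png",np.hstack([A,B]))
```

```text
(no output)
```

View pics/c7.png

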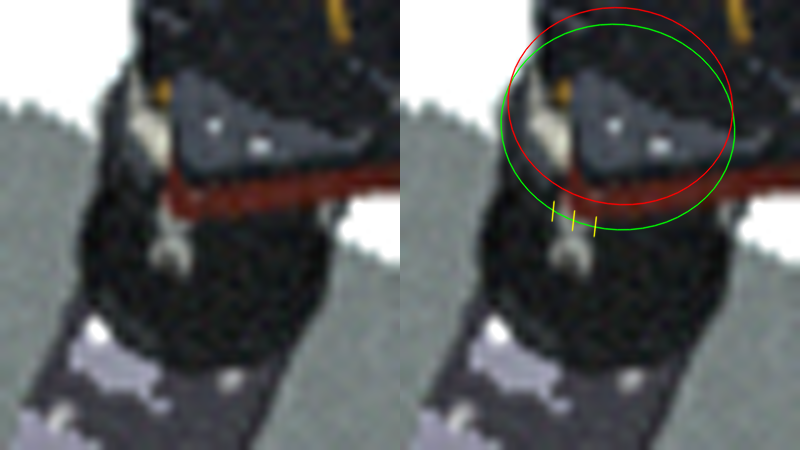

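The lamp's grey rib sits directly above the screw boss, on the predicted 0° mark. The torque rose at about 92–94° of turn, so it is at the stop. I'll check that the hold is steady and hand in.

Run:
```python
from h import *
np.set_printoptions(precision=4,suppress=True)
for _ in range(3):
    wait(.3);print(get_tcp_pos(),np.degrees(yaw()),get_ft_force(),get_ft_torque(),get_grip_width()*88,abs(np.array(get_qvel())).max(),get_time())
job_done()
```

```text
[0.6036 0.0328 0.1644] -50.760044063102306 [-5.4687  0.2961 18.5353] [-0.0574  1.1031  0.444 ] 49.71173768178118 0.0023012947786628744 26.1583
[0.6036 0.0328 0.1644] -50.759296581297725 [-5.8328 -0.3409 17.7302] [-0.0298  1.0795  0.516 ] 49.59660790748876 0.002608545380090456 26.4583
[0.6037 0.0328 0.1644] -50.75503100900308 [-5.1198 -0.7661 18.0576] [-0.0132  1.0835  0.4749] 49.7198475548035 0.002394179888201415 26.7583
the job is handed in; nothing more can be done
```

I tightened the wing knob to its hard stop, at about 1.5 rad, which locks the carriage. The white lamp then went into the socket, pressed down to the rim and turned about 94° clockwise until it hit the stop. I handed the job in at 26.8 s, still gripping the lamp and pressing it down.

**Last checks, all steady for 0.9 s before handing in:**
- **Press:** the TCP stayed at z = 0.1644 m with about 18 N upward on the tool. That is more than the 10 N spring alone, so the collar is on the rim.
- **Turn:** the wrist held about 0.45–0.5 N m against the stop. The camera showed the lamp's rib right above the screw boss.
- **Grip:** the fingers held at 49.7 mm on the 50 mm lens.
- **Carriage:** the images showed it had shifted by about 1 mm or less after the knob was tightened.

**Small disagreements:** about 5 N of side force and 1.1 N m of bending moment remained on the tool, because the TCP is held slightly off the socket's axis. The top camera's view was blocked by the arm at the end, so the final turn was confirmed only by the scene camera and the torque. I did not take final pictures to check the other objects, but the tool never went near them in a way that could have moved them, and no unexpected contact force showed in the readings I took.

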